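Gauge the prop bonbon and lift it out with the tongs

ROBOT

A 6-joint arm with a two-finger parallel gripper is mounted at the origin on the work surface. World frame = base frame: x ahead of the robot, y to its left, z up, the work surface at z = 0. Lengths are in m, angles in rad, forces in N, time in s.
With the tool pointing down it reaches from about 0.325 to 0.85 m from the base axis. Payload 15.5 kg.
Tool frame: the origin (TCP) lies on the centre line of the jaws, within the pads' length; the fingertips stand 11 mm ahead of it and the grasp point (between the pads) lies 8 mm behind it; z points along the fingers, y is the line along which they close (so a half turn about z gives the same grasp; the last joint's range is limited). The gripper opens to 91 mm and grips with 3 to 60 N. Pads are 32 mm wide; open, the fingers measure 118 mm over their backs; the gripper's body (76 mm by 178 mm) begins 60 mm behind the grasp point.
Start: joints at [-1.345, 0.494, 1.345, -0, 1.302, -0.096], TCP at [0.198, -0.593, 0.188] pointing down, gripper open.
Joint ranges: [-2.91, 2.91], [-0.82, 2.16], [0.22, 2.67], [-1.22, 4.37], [0.12, 2.79], [-3.08, 3.08]. Speed limits (rad/s): [1.89, 1.89, 2.57, 3.01, 3.01, 3.01].

INTERFACE

Orientations are given as a rotation vector (axis times angle).
In Python, from bench import r gives the robot as it stands. The module is installed in compiled form; this text tells all that it offers.
- The arm moves only by the tool drive_tool, never from a script. Its argument "series" is one flat list of numbers, 7 for each row, row after row: the turn, a rotation vector about the tool's x, y, z scaled (see below), then the shift along the tool's x, y, z scaled (see below), then the opening, from -1 (shut) to 1 (fully open), so that 0 is half open. A call has 1 to 20 rows; each row shifts and turns the commanded pose from where the row before left it, along the tool's axes as they then stand; what a row does not reach is not made up. The controller multiplies each number of a shift by 25 mm and each number of a turn by 5 degrees. A row lasts 1/10 s, in which the tool goes at most 50 mm and 8.59 degrees, less where a joint would pass 70% of its speed; a pose out of reach is approached as far as the arm can. A call with a number of a shift or a turn outside -1 to 1 is refused whole. A call with a gripper value outside its range is refused whole. The fingers move at their own pace and stop on an object; the grip force is fixed at half the most. Time passes only in rows, so rows that do not move let the fingers close. It gives the time, the measured TCP pose, the force, the opening and the grip force at its end, in the units of the state.
- r.read_state(): the state, without advancing time (a new reading comes with each control period).
- r.grab_frame(name): name is "side" or "top" or "wrist"; returns (picture, depth): 400x640x3 uint8, red, green, blue; 400x640 float32, m along the optical axis (not along the pixel's ray), 0 where there is no reading.
- r.camera_model(name): a dict with "fov_y" (degrees; the focal length in pixels is half the picture's height over the tangent of half this angle, whatever the lens; pixels are square), "cx", "cy" (the principal point, pixels), "dist" ([k1, k2, p1, p2, k3] as OpenCV has them; the pictures are not rectified), "rvec" (rotation vector, rad) and "tvec" (3), from world to camera coordinates, as OpenCV has them; the wrist camera has in their place "mount" (4x4, takes a point from camera to tool coordinates, whose origin is the TCP and whose axes are the flange's). Camera axes: x right, y down, z forward; pixel columns grow to the right and rows downward; lengths in m; the calibration is good to about 2 mm. A picture is of the moment at which its call begins: read the wrist's pose just before it. camera_model takes no time and is no camera call.
- r.hand_in(): hands the job in; it is judged then, once.
The state is a dict: "t": time; "joints": joint angles; "qd": joint speeds; "tau": joint torques, N m; "eef_pos": TCP position; "eef_rot": TCP orientation; "wrist_force": force on the tool from outside, world axes, zero at the start; "ft_torque": the same for the moment, N m; "gripper_width": finger opening in m; "grasp_force": force on a finger pad.
Only numpy, scipy, OpenCV 4.12 (cv2) and the standard library are available. Lean on these libraries where they do the work, as an engineer would, in place of code of your own. Each camera call takes 0.05 s, during which the arm holds its last target. There are 200 camera calls.

TASK

The freshly lacquered prop bonbon on the sizing gauge must not be touched by the robot itself, only by the gauge and the tongs. Slide the gauge's jaw along by its brass post until it pushes the bonbon against the sprung anvil and the anvil visibly gives a few millimetres, then slide the jaw back to its open end. Then take the small tongs from their stand, close them on the bonbon, lift it well clear of the gauge, at least 100 mm up, and finish holding it there in the tongs, keeping still; leave the other props where they are.

Things in the scene. Friction and masses are not known exactly. Their poses are not given: they have to be found in the camera images.
- gauge: Fixed bench sizing gauge (caliper), base 70 x 180 mm, own z up, origin on the table; the jaw slides along its own y. Anvil face at y = -30 mm, jaw face at y = +45 mm when fully open; between them a flat stage, x -15 to +15 mm, top 14 mm above the table, carries the bonbon. Anvil housing (y -42 to -72 mm) 42 mm tall; jaw face plate 38 mm tall.
- jaw (a joint): Travel of the sliding jaw, m: 0 fully open, growing toward the anvil (gauge -y) to 0.058. Gap from jaw face to free anvil = 75 mm minus this; jaw, bonbon and anvil all touch at about 0.047. About 1 N of friction; it stays where it is left.
- jaw_post (a point): Point on the axis of the jaw's round upright brass post (16 mm diameter), 52 mm above the table; the post runs from the jaw's deck (26 mm up) to its flat top (64 mm up), 25 mm behind the jaw's face, and travels with the jaw. Room for fingers from above, one either side along the gauge's x.
- anvil (a joint): How far the sprung round anvil (20 mm diameter plunger) is pressed in, m: 0 free, 0.006 at its stop; about 0.8 N at 0 plus 0.8 N per mm. It springs back.
- bonbon_c (a point): Centre, half-way up, of the loose prop bonbon: squat, round, white, flat foot, domed top, 28 mm diameter (straight side from 3 to 18 mm above its foot), 24 mm tall, about 30 g. It starts upright on the gauge's stage between jaw and anvil.
- tongs_grip (a point): Point midway between the grip bars of the loose steel tongs (80 g): one bar per arm, 12 mm thick, 20 mm long along the tongs' x. The tongs hang upright over their stand's head, tips down, own z up, closing along own y, same either way round. Bow top 34 mm above this point, tips' lower ends 57 mm below. Left alone they spring open to 45.5 mm over the bars.
- tongs_tip (a point): Point midway between the tongs' flat tips (14 mm wide along tongs' x, 14 mm tall), 50 mm below the grip point. 53 mm between tips when free; with 43 mm over the grip bars about 45 mm; with 37.4 mm, 28 mm; least 17 mm. Squeezing the bars takes 2 N at first, 7 N at a 28 mm gap, more to grip; eased, they spring open again.
- tongs_stand: Fixed stand of the tongs: 76 mm round foot, 8 mm square post running up between the tongs' arms to a 12 mm square head, top 105 mm above the table. Origin: centre of the foot on the table. Raise the tongs straight up 95 mm or more to clear it.
- sugar_bowl: Bystander: silver-plated lidded sugar bowl with two side handles, 100 mm diameter (134 mm over handles), 92 mm tall. Origin: centre of its underside. Leave it.
- shepherdess: Bystander: white porcelain shepherdess figurine, 80 mm foot, 136 mm tall. Origin: centre of its underside. Leave it.
- picture_frame: Bystander: small gilt picture frame on a strut, 94 mm wide, about 125 mm tall, 95 mm deep. Origin: on the table near its middle. Leave it.
- opera_glasses: Bystander: mother-of-pearl opera glasses lying on their barrels, 72 mm long, 100 mm wide, 46 mm tall. Origin: on the table below the middle of the eyepiece end. Leave it.

How it is judged:
By the outcome, as a careful person would: the job done as asked, in the order asked, and still so for the second after the job is handed in, while the arm keeps its last pose, push and grip.
It also fails if it takes over 61 s, if anything falls off the work surface, if the arm or the gripper's body presses on something with over 40 N, if the wrist force passes 120 N, or if a joint passes its speed limit or range.

## Working session

There is one attempt and no reset: what is moved stays moved. The work goes in short steps, Python scripts to look and compute and a tool call to move; the robot and the scene stay as the last step left them, time stands still between calls to the robot, and variables do not carry over. Pictures are saved under pics/ and viewed, at most 10 in all, crops included, and the job is handed in when it is done.

Besides the shell and the picture viewer there is one more tool, called after "Request:" as name(argument=value, ...) on one line, values as JSON. drive_tool: Moves the arm, as the interface text tells. Its arguments: {"type":"object","properties":{"series":{"type":"array","items":{"type":"number","minimum":-1,"maximum":1}}},"required":["series"]}

```bash
mkdir -p pics
cat > h.py <<'E'
import numpy as np, cv2
from scipy.spatial.transform import Rotation as R
from bench import r
def cam(n,st=None):
    m=r.camera_model(n); f=200/np.tan(np.radians(m["fov_y"])/2)
    K=np.array([[f,0,m["cx"]],[0,f,m["cy"]],[0,0,1]]); D=np.array(m["dist"],float)
    if "rvec" in m:
        Rw=R.from_rotvec(np.ravel(m["rvec"])).as_matrix(); t=np.ravel(m["tvec"]); A=Rw.T; b=-Rw.T@t
    else:
        M=np.array(m["mount"]); Rt=R.from_rotvec(st["eef_rot"]).as_matrix()
        A=Rt@M[:3,:3]; b=Rt@M[:3,3]+np.array(st["eef_pos"])
    return K,D,A,b
def cloud(n,d,st=None):
    K,D,A,b=cam(n,st); v,u=np.mgrid[0:400,0:640]
    p=cv2.undistortPoints(np.stack([u,v],-1).reshape(-1,1,2).astype(float),K,D).reshape(400,640,2)
    P=np.dstack([p*d[...,None],d])@A.T+b; P[d<=0]=np.nan
    return P
def grab(n,f):
    st=r.read_state(); im,d=r.grab_frame(n); cv2.imwrite("pics/"+f+".png",im[...,::-1]); P=cloud(n,d,st); np.save("pics/"+f+".npy",P); return im,P
E
python3 - <<'E'
from h import *
for n in("top","side"): grab(n,n+"0"); print(n,cam(n)[3],cam(n)[2][:,2])
s=r.read_state(); print(s["eef_pos"],s["eef_rot"],s["t"],r.camera_model("wrist")["mount"])
E
```

```text
top [0.38523775 0.00855849 1.46983151] [ 0.15895044 -0.01438765 -0.98718172]
side [0.137232   0.70228189 0.59647322] [ 0.46839116 -0.71340736 -0.5212098 ]
[ 0.19761767 -0.5925367   0.1875035 ] [-3.09991603e+00 -5.03205968e-01  1.09219876e-04] 0.1 [[-6.39712668e-04 -9.57070728e-01 -2.89853779e-01  8.28000783e-02]
 [ 9.99999789e-01 -6.44706983e-04 -7.82544645e-05 -2.39758112e-04]
 [-1.11975698e-04 -2.89853768e-01  9.57070938e-01 -1.97395246e-01]
 [ 0.00000000e+00  0.00000000e+00  0.00000000e+00  1.00000000e+00]]
```

View pics/top0.png

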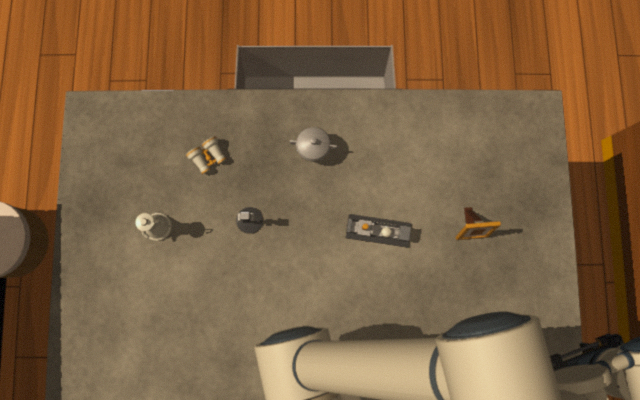

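View pics/side0.png

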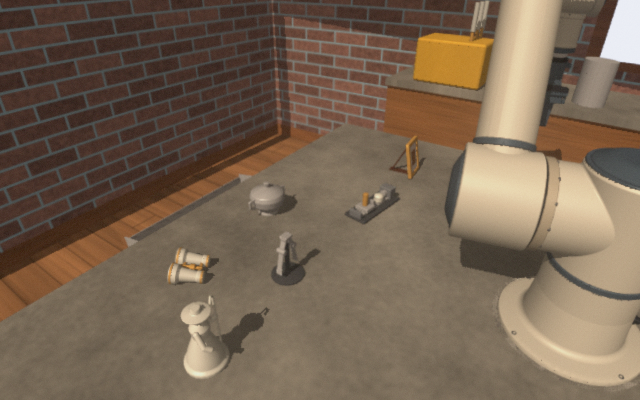

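The top view shows the gauge with its brass post near (365,227) and the bonbon near (386,232). The tongs stand is near (249,220). The side view shows the gauge near (373,205) and the tongs near (287,255).

Run:
```python
from h import *
np.set_printoptions(precision=4,suppress=True)
im=cv2.imread("pics/top0.png"); P=np.load("pics/top0.npy")
print(P[227,365],P[232,386],P[217,244],P[222,255],P[250,300])
def reg(u0,u1,v0,v1,lo,hi):
    m=np.zeros((400,640),bool); m[v0:v1,u0:u1]=1
    with np.errstate(invalid='ignore'): m&=(P[...,2]>lo)&(P[...,2]<hi)
    return m
m=reg(335,425,205,255,.006,.1)
pts=P[m][:,:2].astype(np.float32); print("gauge",len(pts),cv2.minAreaRect(pts))
for lo,hi in((.028,.045),(.045,.08)):
    k=reg(335,425,205,255,lo,hi); print(lo,[(int(v),int(u),P[v,u].round(3).tolist()) for v,u in np.argwhere(k)][::4])
m=reg(225,290,195,245,.004,.03); print("foot",cv2.minEnclosingCircle(P[m][:,:2].astype(np.float32)),m.sum())
m=reg(225,290,195,245,.06,.2); q=P[m]; print("tongs",q.round(3).tolist())
S=np.load("pics/side0.npy"); 
k=(S[...,2]>.03)&(S[...,2]<.2)&(S[...,0]>.4)&(S[...,0]<.65)&(S[...,1]>.1)&(S[...,1]<.35); q=S[k]; 
for z in np.arange(.03,.16,.01):
    a=q[abs(q[:,2]-z)<.005]; print(z.round(3),len(a),a.min(0) if len(a) else'',a.max(0) if len(a) else '')
big=lambda a,u,v,w,h,s:cv2.resize(a[v:v+h,u:u+w],None,fx=s,fy=s,interpolation=2)
s=cv2.imread("pics/side0.png")
cv2.imwrite("pics/c1.png",np.vstack([np.hstack([big(im,335,205,90,50,4.4)[:220,:396],big(im,225,205,90,50,4.4)[:220,:396]]),np.hstack([big(s,335,175,90,50,4.4)[:220,:396],big(s,250,225,90,75,4.4)[:220,:396]])]))
```

```text
[ 0.5276 -0.1336  0.0597] [ 0.5155 -0.1938  0.0387] [0.5509 0.1906 0.1061] [0.5482 0.1721 0.0101] [0.4692 0.0452 0.0026]
gauge 1392 ((0.5274806618690491, -0.1825287640094757), (0.25144052505493164, 0.13650819659233093), 89.59127807617188)
0.028 [(219, 350, [0.553, -0.095, 0.035]), (220, 359, [0.55, -0.12, 0.029]), (221, 364, [0.548, -0.134, 0.029]), (222, 369, [0.545, -0.148, 0.029]), (223, 360, [0.542, -0.123, 0.028]), (223, 372, [0.541, -0.155, 0.039]), (224, 361, [0.539, -0.126, 0.03]), (225, 348, [0.537, -0.089, 0.029]), (225, 372, [0.535, -0.155, 0.04]), (226, 362, [0.532, -0.127, 0.04]), (226, 373, [0.532, -0.158, 0.038]), (226, 403, [0.531, -0.241, 0.044]), (227, 349, [0.531, -0.092, 0.028]), (227, 373, [0.53, -0.158, 0.037]), (227, 400, [0.53, -0.234, 0.035]), (227, 405, [0.529, -0.246, 0.043]), (228, 348, [0.528, -0.089, 0.031]), (228, 372, [0.527, -0.155, 0.036]), (228, 385, [0.527, -0.191, 0.039]), (228, 389, [0.526, -0.202, 0.042]), (228, 402, [0.526, -0.239, 0.038]), (228, 406, [0.526, -0.249, 0.043]), (228, 410, [0.526, -0.26, 0.043]), (229, 368, [0.525, -0.145, 0.031])
[... 5618 characters left out ...]
0.545, 0.206, 0.089], [0.545, 0.204, 0.085], [0.546, 0.202, 0.08], [0.546, 0.178, 0.08], [0.545, 0.175, 0.084], [0.545, 0.172, 0.083], [0.545, 0.169, 0.085], [0.546, 0.168, 0.075]]
0.03 30 [0.5482 0.1598 0.03  ] [0.5623 0.218  0.0348]
0.04 54 [0.5485 0.1623 0.035 ] [0.5603 0.2197 0.045 ]
0.05 51 [0.548  0.1645 0.0452] [0.5611 0.2157 0.0549]
0.06 53 [0.5485 0.1646 0.0553] [0.5617 0.2129 0.0648]
0.07 39 [0.5449 0.167  0.0654] [0.5617 0.2109 0.0748]
0.08 102 [0.5444 0.1665 0.0752] [0.5655 0.2125 0.0848]
0.09 39 [0.5471 0.1755 0.0851] [0.5611 0.2049 0.0947]
0.1 39 [0.5447 0.1832 0.0951] [0.5612 0.2012 0.1049]
0.11 75 [0.5441 0.1775 0.106 ] [0.5648 0.2019 0.1121]
0.12 0  
0.13 0  
0.14 0  
0.15 0
```

View pics/c1.png

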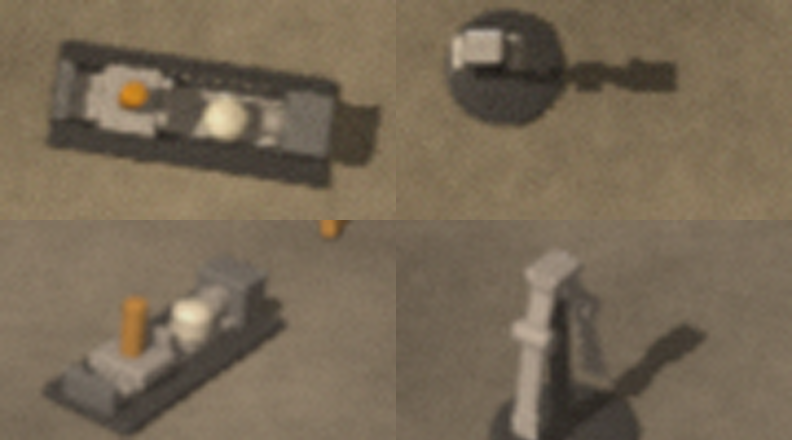

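The crops show the gauge with its jaw and brass post on the +y side and the anvil on the −y side, at a yaw of about −8°. The tongs sit square to the world axes and close along about y. I'll turn and rise first, then hover over the gauge for a wrist view.

Request:
drive_tool(series=[0,0,-1,0,0,-0.25,1,0,0,-1,0,0,-0.25,1,0,0,-1,0,0,-0.25,1,0,0,-1,0,0,-0.25,1,0,0,-1,0,0,-0.25,1,0,0,-1,0,0,-0.25,1,0,0,-1,0,0,-0.25,1,0,0,-1,0,0,-0.25,1,0,0,-1,0,0,-0.25,1,0,0,-1,0,0,-0.25,1,0,0,-1,0,0,-0.25,1,0,0,-1,0,0,-0.25,1,0,0,-0.66,0,0,-0.25,1])

```text
t: 1.4
eef_pos: [0.1976, -0.5927, 0.2691]
eef_rot: [-2.371, -2.059, -0.001]
wrist_force: [0.6, -0.2, 0.4]
gripper_width: 0.0913
grasp_force: 0.0
```

Request:
drive_tool(series=[0,0,0,0.96,0.5,0,1,0,0,0,0.96,0.5,0,1,0,0,0,0.96,0.5,0,1,0,0,0,0.96,0.5,0,1,0,0,0,0.96,0.5,0,1,0,0,0,0.96,0.5,0,1,0,0,0,0.96,0.5,0,1,0,0,0,0.96,0.5,0,1,0,0,0,0.96,0.5,0,1,0,0,0,0.96,0.5,0,1,0,0,0,0.96,0.5,0,1,0,0,0,0.96,0.5,0,1,0,0,0,0.96,0.5,0,1,0,0,0,0.96,0.5,0,1,0,0,0,0.96,0.5,0,1,0,0,0,0.96,0.5,0,1,0,0,0,0.96,0.5,0,1,0,0,0,0.96,0.5,0,1,0,0,0,0.96,0.5,0,1,0,0,0,0.5,0.5,0,1])

```text
t: 3.4
eef_pos: [0.5129, -0.1636, 0.2691]
eef_rot: [-2.374, -2.057, 0.0]
wrist_force: [0.4, -0.1, -0.9]
gripper_width: 0.0912
grasp_force: 0.0
```

Run:
```python
from h import *
np.set_printoptions(precision=4,suppress=True)
im,P=grab("wrist","w1")
s=r.read_state(); print(s["t"],s["eef_pos"],R.from_rotvec(s["eef_rot"]).as_matrix())
```

```text
3.45 [ 0.5147 -0.1631  0.2691] [[ 0.1422  0.9898  0.0006]
 [ 0.9898 -0.1422  0.0007]
 [ 0.0008  0.0004 -1.    ]]
```

View pics/w1.png

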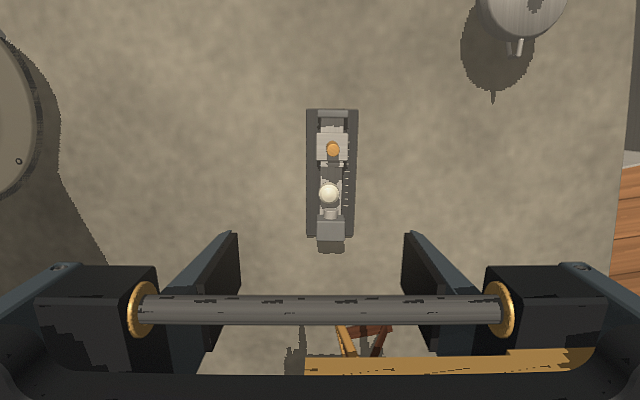

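The wrist view shows the gauge almost aligned with the tool: base from (306,108) to (357,238), post top at (333,149) and bonbon at (329,192).

```bash
cat >> h.py <<'E'
def ray(n,u,v,z,st=None):
    K,D,A,b=cam(n,st); p=cv2.undistortPoints(np.array([[[u,v]]],float),K,D).ravel()
    d=A@[p[0],p[1],1]; return b+d*(z-b[2])/d[2]
E
python3 - <<'E'
from h import *
np.set_printoptions(precision=4,suppress=True)
s=r.read_state(); P=np.load("pics/w1.npy"); im=cv2.imread("pics/w1.png").astype(int)
print("d post",P[149,333],"bonb",P[190,329],"table",P[170,400],P[170,250])
m=(abs(P[...,2]-P[170,250,2])>.006); m[:100]=0;m[258:]=0;m[:,:295]=0;m[:,370:]=0
q=P[m]; print(len(q),"zs",np.histogram(q[:,2],bins=np.arange(0,.08,.004))[0])
k=q[(q[:,2]>.007)]; print("rect",cv2.minAreaRect(k[:,:2].astype(np.float32)*1000))
# orange mask
o=(im[...,2]>im[...,0]+60); o[:130]=0;o[165:]=0;o[:,:300]=0;o[:,370:]=0
v,u=np.nonzero(o); print("orange",u.min(),u.max(),v.min(),v.max())
w=(im.min(-1)>170); w[:175]=0;w[206:]=0;w[:,:310]=0;w[:,350:]=0
v2,u2=np.nonzero(w); print("white",u2.min(),u2.max(),v2.min(),v2.max(),len(u2))
zz=P[o&(P[...,2]>.055)]; print("post top mean",zz.mean(0),len(zz))
print("post",ray("wrist",333,149,.064,s)); 
print("bonbon",ray("wrist",(u2.min()+u2.max())/2,(v2.min()+v2.max())/2,.03,s))
for a in((306.5,108.5),(357,108.5),(306,238),(357.5,238)): print(a,ray("wrist",*a,.008,s))
for v in(120,145,170,190,215): 
    e=np.where((np.abs(np.diff(im[v,290:375].sum(-1)))>60))[0]+290; print(v,e, [round(float(P[v,x,2]),3) for x in (308,312,320,350,355)])
E
```

```text
d post [ 0.5328 -0.1331  0.0665] bonb [ 0.5211 -0.1894  0.0378] table [ 0.6239 -0.1841  0.0011] [ 0.4147 -0.1536  0.0021]
5699 zs [   0    0 2228  882   85   37  778  354  217  371  570   26    8    3
    4   32  104    0    0]
rect ((526.2297973632812, -176.00326538085938), (179.6181182861328, 69.17904663085938), 81.07592010498047)
orange 327 339 141 156
white 319 347 178 198 182
post top mean [ 0.5324 -0.1334  0.0645] 136
post [ 0.5349 -0.1328  0.064 ]
bonbon [ 0.5288 -0.1888  0.03  ]
(306.5, 108.5) [ 0.5086 -0.0823  0.008 ]
(357, 108.5) [ 0.5745 -0.0917  0.008 ]
(306, 238) [ 0.4795 -0.2636  0.008 ]
(357.5, 238) [ 0.5547 -0.2745  0.008 ]
120 [305 317 320 343 357 358] [0.008, 0.008, 0.008, 0.01, 0.009]
145 [305 315 316 325 326 327 328 336 338 346 347 348 357] [0.01, 0.009, 0.027, 0.009, 0.008]
170 [305 318 319 320 341 345 355 356] [0.01, 0.009, 0.008, 0.009, 0.01]
190 [305 318 319 337 338 340 341 355] [0.009, 0.009, 0.033, 0.009, 0.006]
215 [305 316 323 353 354] [0.009, 0.009, 0.018, 0.009, 0.001]
```

Run:
```python
from h import *
np.set_printoptions(precision=4,suppress=True)
P=np.load("pics/w1.npy"); c=np.array([.5262,-.1760]); a=np.radians(81.07); ey=np.array([np.cos(a),np.sin(a)]); ex=np.array([ey[1],-ey[0]])
q=P[100:262,290:375].reshape(-1,3); q=q[~np.isnan(q[:,0])]
x=(q[:,:2]-c)@ex*1e3; y=(q[:,:2]-c)@ey*1e3; z=q[:,2]*1e3
for y0 in range(-96,96,4):
    k=(y>=y0)&(y<y0+4)&(abs(x)<40)&(z>5)
    if k.sum():
        t=k&(z>12); print(y0,"zmax %.0f"%np.percentile(z[k],95), "xr>12mm",np.percentile(x[t],[2,98]).round(0) if t.sum() else '', "xall",np.percentile(x[k],[1,99]).round(0), "mid z %.0f"%np.median(z[k&(abs(x)<6)]) if (k&(abs(x)<6)).sum() else '')
```

```text
-92 zmax 10 xr>12mm  xall [-34.  33.] 
-88 zmax 10 xr>12mm  xall [-35.  34.] 
-84 zmax 43 xr>12mm [-19.  19.] xall [-35.  34.] mid z 42
-80 zmax 44 xr>12mm [-20.  18.] xall [-34.  34.] mid z 43
-76 zmax 44 xr>12mm [-20.  18.] xall [-35.  34.] mid z 42
-72 zmax 44 xr>12mm [-19.  19.] xall [-34.  33.] mid z 43
-68 zmax 44 xr>12mm [-20.  20.] xall [-35.  34.] mid z 42
-64 zmax 44 xr>12mm [-20.  20.] xall [-35.  34.] mid z 43
-60 zmax 43 xr>12mm [-20.  19.] xall [-34.  34.] mid z 42
-56 zmax 41 xr>12mm [-17.  18.] xall [-34.  34.] mid z 37
-52 zmax 37 xr>12mm [-14.  14.] xall [-35.  34.] mid z 36
-48 zmax 37 xr>12mm [-14.  13.] xall [-34.  34.] mid z 36
-44 zmax 33 xr>12mm [-14.  14.] xall [-35.  33.] mid z 23
-40 zmax 16 xr>12mm [-15.  14.] xall [-35.  34.] mid z 15
-36 zmax 33 xr>12mm [-14.  15.] xall [-35.  34.] mid z 34
-32 zmax 36 xr>12mm [-12.  15.] xall [-34.  34.] mid z 36
-28 zmax 39 xr>12mm [-15.  14.] xall [-35.  35.] mid z 38
-24 zmax 39 xr>12mm [-16.  14.] xall [-35.  34.] mid z 38
-20 zmax 39 xr>12mm [-16.  14.] xall [-34.  34.] mid z 38
-16 zmax 38 xr>12mm [-15.  14.] xall
[... 801 characters left out ...]
.  35.] mid z 65
44 zmax 66 xr>12mm [-20.  19.] xall [-35.  34.] mid z 65
48 zmax 63 xr>12mm [-20.  20.] xall [-35.  34.] mid z 40
52 zmax 28 xr>12mm [-21.  21.] xall [-35.  34.] mid z 27
56 zmax 28 xr>12mm [-20.  19.] xall [-34.  34.] mid z 26
60 zmax 16 xr>12mm [-14.  15.] xall [-35.  34.] mid z 15
64 zmax 15 xr>12mm [-15.  15.] xall [-35.  34.] mid z 15
68 zmax 16 xr>12mm [-15.  14.] xall [-35.  34.] mid z 15
72 zmax 16 xr>12mm [-15.  14.] xall [-35.  35.] mid z 15
76 zmax 28 xr>12mm [-15.  17.] xall [-35.  35.] mid z 15
80 zmax 30 xr>12mm [-20.  19.] xall [-35.  34.] mid z 29
84 zmax 30 xr>12mm [-19.  19.] xall [-35.  34.] mid z 28
88 zmax 28 xr>12mm [-18.  17.] xall [-34.  33.] mid z 26
```

The jaw starts about 16 mm in from its open end, with the post at about (0.5327, −0.1345) and the gauge yaw at −8.9°. Next I go down over the post.

Request:
drive_tool(series=[0,0,0.15,0.62,0.28,0,0.2,0,0,0,0.62,0.28,0,0.2,0,0,0,0,0,1,0.2,0,0,0,0,0,1,0.2,0,0,0,0,0,1,0.2,0,0,0,0,0,1,0.2,0,0,0,0,0,1,0,0,0,0,0,0,1,0,0,0,0,0,0,0.5,0,0,0,0,0,0,0,0])

```text
t: 4.45
eef_pos: [0.53, -0.1368, 0.1054]
eef_rot: [-2.388, -2.038, 0.002]
wrist_force: [-0.1, 1.0, 0.9]
gripper_width: 0.0454
grasp_force: 0.0
```

Run:
```python
from h import *
np.set_printoptions(precision=4,suppress=True)
s=r.read_state(); print(s["t"],s["eef_pos"],R.from_rotvec(s["eef_rot"]).as_matrix())
im,P=grab("wrist","w2")
q=P[(P[...,2]>.058)&(P[...,2]<.07)&(abs(P[...,0]-.533)<.02)&(abs(P[...,1]+.1345)<.02)]
if len(q): print(len(q),q.mean(0),q.min(0),q.max(0))
```

```text
4.45 [ 0.53   -0.1368  0.1054] [[ 0.157   0.9876 -0.0027]
 [ 0.9876 -0.157   0.0009]
 [ 0.0005 -0.0029 -1.    ]]
358 [ 0.5325 -0.1332  0.0645] [ 0.5248 -0.1417  0.058 ] [ 0.5401 -0.1261  0.0666]
```

View pics/w2.png

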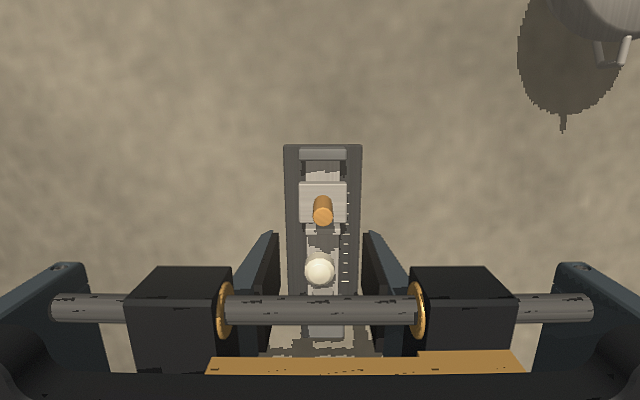

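The wrist view shows the brass post at (322,212), centred between the open fingers, with the bonbon at (319,271). I'll descend and grip the post.

Request:
drive_tool(series=[0,0,0,0.14,0.08,0.4,0,0,0,0,0,0,0.7,0,0,0,0,0,0,0.7,0,0,0,0,0,0,0.6,0,0,0,0,0,0,0,-1,0,0,0,0,0,0,-1,0,0,0,0,0,0,-1,0,0,0,0,0,0,-1,0,0,0,0,0,0,-1])

```text
t: 5.4
eef_pos: [0.5338, -0.1336, 0.0474]
eef_rot: [2.388, 2.039, 0.001]
wrist_force: [-0.4, -0.1, 0.1]
gripper_width: 0.0086
grasp_force: 0.0
```

Run:
```python
from h import *
s=r.read_state(); print(s["t"],s["eef_pos"],s["gripper_width"],s["grasp_force"])
im,P=grab("wrist","w3"); s=r.read_state(); print(s["gripper_width"],s["grasp_force"])
im,P=grab("side","s3"); cv2.imwrite("pics/w3s.png",np.hstack([cv2.imread("pics/w3.png")[100:,160:480],cv2.resize(im[150:250,320:427,::-1],(320,300))]))
```

```text
5.4 [ 0.53378887 -0.13363065  0.04737666] 0.008560652440299577 0.0
0.004435447291212375 0.0
```

View pics/w3s.png

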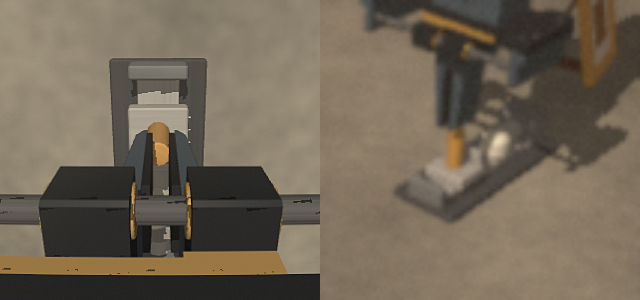

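The fingers closed without the post: in the picture it stands just to the +y side of the fingertips, or the tips are above it. I'll measure both in the clouds.

Run:
```python
from h import *
np.set_printoptions(precision=4,suppress=True)
s=r.read_state(); print(s["eef_pos"],s["wrist_force"])
for f in("w3","s3"):
    P=np.load(f"pics/{f}.npy"); im=cv2.imread(f"pics/{f}.png").astype(int)
    near=(abs(P[...,0]-.533)<.05)&(abs(P[...,1]+.134)<.05)&(P[...,2]>.03)
    o=near&(im[...,2]>im[...,0]+50)&(P[...,2]<.075); q=P[o]; print(f,"post",len(q),q.min(0),q.max(0),np.median(q,0))
    dk=near&(im.max(-1)<110)&(P[...,2]<.12); q=P[dk]
    for z in np.arange(.03,.12,.01):
        a=q[abs(q[:,2]-z)<.005]
        if len(a)>3: print(" %.2f"%z,len(a),a.min(0),a.max(0))
```

```text
[ 0.5336 -0.1336  0.0471] [-0.0994  0.5584  0.4224]
w3 post 674 [ 0.5253 -0.1416  0.03  ] [ 0.5395 -0.1259  0.0668] [ 0.5341 -0.1292  0.0634]
 0.03 4 [ 0.5253 -0.1547  0.0301] [ 0.5399 -0.0954  0.0341]
 0.04 99 [ 0.5251 -0.159   0.0353] [ 0.5361 -0.1307  0.0402]
 0.06 20 [ 0.5285 -0.1415  0.061 ] [ 0.539  -0.1268  0.0649]
 0.07 29 [ 0.528  -0.1399  0.065 ] [ 0.5456 -0.1144  0.0749]
 0.08 220 [ 0.5233 -0.1199  0.075 ] [ 0.5497 -0.1135  0.085 ]
 0.09 411 [ 0.5224 -0.1446  0.085 ] [ 0.5508 -0.1136  0.095 ]
 0.10 387 [ 0.5218 -0.1426  0.0951] [ 0.5515 -0.1133  0.105 ]
 0.11 584 [ 0.5206 -0.1328  0.105 ] [ 0.5525 -0.1131  0.115 ]
s3 post 60 [ 0.5099 -0.1834  0.0301] [ 0.5372 -0.1252  0.0663] [ 0.5275 -0.1293  0.0489]
 0.03 6 [ 0.5249 -0.1836  0.0302] [ 0.5298 -0.1519  0.0336]
 0.04 5 [ 0.5264 -0.158   0.0365] [ 0.5303 -0.1525  0.0394]
 0.07 6 [ 0.5235 -0.1463  0.0653] [ 0.5377 -0.1196  0.0746]
 0.08 35 [ 0.5208 -0.1474  0.0752] [ 0.5455 -0.1141  0.0845]
 0.09 42 [ 0.519  -0.1468  0.0857] [ 0.5454 -0.1147  0.095 ]
 0.10 44 [ 0.5185 -0.1468  0.0952] [ 0.5456 -0.1157  0.105 ]
 0.11 44 [ 0.5178 -0.1491  0.1052] [ 0.5476 -0.1106  0.1149]
```

Run:
```python
from h import *
np.set_printoptions(precision=4,suppress=True)
s=r.read_state()
T={"w1":([.5129,-.1636,.2691],),"w2":([.53,-.1368,.1054],),"w3":([.5336,-.1336,.0471],)}
ey=np.array([.155,.988,0]);ex=np.array([.988,-.155,0])
for f in T:
    P=np.load(f"pics/{f}.npy"); p=np.array(T[f][0]); d=P-p; tx=d@ey; ty=d@ex; tz=-d[...,2]
    m=(tz>-.09)&(tz<.05)&(abs(tx)<.04)&(abs(ty)<.07)&(P[...,2]>.068)
    print(f,m.sum())
    for z in np.arange(-.09,.05,.01):
        k=m&(abs(tz-z)<.005)
        if k.sum()>3: print(" tz %.2f"%z,k.sum(),"tx",tx[k].min().round(3),tx[k].max().round(3),"ty",np.percentile(ty[k],[0,50,100]).round(3))
im,P=grab("side","s4")
d=P-np.array(s["eef_pos"]); m=(abs(d@ey)<.03)&(abs(d@ex)<.06)&(P[...,2]>.02)
q=P[m]; print(len(q))
```

```text
w1 7383
 tz -0.09 806 tx -0.018 0.019 ty [-0.059 -0.048  0.059]
 tz -0.08 2036 tx -0.018 0.019 ty [-0.058 -0.045  0.058]
 tz -0.07 1150 tx -0.017 0.019 ty [-0.058  0.045  0.057]
 tz -0.06 990 tx -0.016 0.019 ty [-0.057  0.045  0.057]
 tz -0.05 927 tx -0.011 0.019 ty [-0.056  0.045  0.056]
 tz -0.04 882 tx -0.017 0.019 ty [-0.055 -0.045  0.055]
 tz -0.03 592 tx -0.016 0.019 ty [-0.054 -0.045  0.053]
w2 5409
 tz -0.09 470 tx -0.015 0.019 ty [-0.033  0.     0.033]
 tz -0.08 1696 tx -0.018 0.019 ty [-0.035 -0.022  0.036]
 tz -0.07 902 tx -0.016 0.019 ty [-0.034 -0.022  0.035]
 tz -0.06 730 tx -0.004 0.019 ty [-0.034  0.023  0.035]
 tz -0.05 655 tx -0.011 0.018 ty [-0.033  0.023  0.033]
 tz -0.04 568 tx -0.015 0.018 ty [-0.032  0.     0.033]
 tz -0.03 388 tx -0.016 0.019 ty [-0.031  0.     0.031]
w3 3071
 tz -0.09 106 tx -0.011 0.019 ty [-0.009 -0.007  0.009]
 tz -0.08 1040 tx -0.017 0.019 ty [-0.01   0.004  0.011]
 tz -0.07 477 tx -0.016 0.019 ty [-0.016 -0.004  0.016]
 tz -0.06 542 tx 0.002 0.019 ty [-0.015 -0.004  0.016]
 tz -0.05 399 tx -0.01 0.019 ty [-0.014  0.005  0.015]
 tz -0.04 354 tx -0.003 0.019 ty [-0.014  0.     0.014]
 tz -0.03 153 tx 0.016 0.018 ty [-0.013 -0.004  0.014]
3098
```

Run:
```python
from h import *
ey=np.array([.155,.988,0]);ex=np.array([.988,-.155,0])
for f,p in(("w1",[.5129,-.1636,.2691]),("w2",[.53,-.1368,.1054]),("s4",r.read_state()["eef_pos"])):
    P=np.load(f"pics/{f}.npy"); d=P-np.array(p); m=(-d[...,2]>-.045)&(abs(d@ey)<.025)&(abs(d@ex)<.06)&(P[...,2]>.0675)
    print(f,np.percentile(-d[...,2][m],[50,80,90,95,99,100]).round(4),m.sum())
print(r.read_state()["t"],r.read_state()["eef_pos"])
```

```text
w1 [-0.0366 -0.0309 -0.0288 -0.0277 -0.0266 -0.0251] 1474
w2 [-0.0368 -0.0311 -0.0292 -0.028  -0.0266 -0.0259] 956
s4 [-0.0366 -0.032  -0.0296 -0.0281 -0.027  -0.027 ] 63
5.55 [ 0.53356367 -0.13358279  0.04701101]
```

Three clouds agree that the fingertips stop 26.5 mm behind the reported TCP, not 11 mm ahead of it. The reported TCP is therefore about 37.5 mm too low, and I'll correct my targets for that. Now I open, go down 37 mm and grip.

Request:
drive_tool(series=[0,0,0,0,-0.04,0,0,0,0,0,0,0,0,0,0,0,0,0,0,0,0,0,0,0,0,0,0,0,0,0,0,0,0,0.5,0,0,0,0,0,0,0.5,0,0,0,0,0,0,0.5,0,0,0,0,0,0,0,-1,0,0,0,0,0,0,-1,0,0,0,0,0,0,-1,0,0,0,0,0,0,-1,0,0,0,0,0,0,-1])

```text
t: 6.75
eef_pos: [0.5322, -0.1333, 0.0096]
eef_rot: [-2.389, -2.04, 0.0]
wrist_force: [-3.5, 0.6, 3.5]
gripper_width: 0.0149
grasp_force: 30.0
```

The post is gripped at a width of 14.9 mm with 30 N. Now I slide the jaw toward the anvil.

Request:
drive_tool(series=[0,0,0,-0.2,0,0,-1,0,0,0,-0.2,0,0,-1,0,0,0,-0.2,0,0,-1,0,0,0,-0.2,0,0,-1,0,0,0,-0.2,0,0,-1,0,0,0,-0.2,0,0,-1,0,0,0,0,0,0,-1,0,0,0,0,0,0,-1])

```text
t: 7.55
eef_pos: [0.5275, -0.1635, 0.0096]
eef_rot: [2.389, 2.04, -0.0]
wrist_force: [-4.6, -0.6, 6.0]
gripper_width: 0.0153
grasp_force: 30.0
```

Request:
drive_tool(series=[0,0,0,-0.08,0,0,-1,0,0,0,0,0,0,-1,0,0,0,0,0,0,-1])

```text
t: 7.85
eef_pos: [0.5272, -0.1654, 0.0096]
eef_rot: [2.389, 2.04, -0.0]
wrist_force: [-3.2, -0.2, 6.4]
gripper_width: 0.0152
grasp_force: 30.0
```

Request:
drive_tool(series=[0,0,0,-0.08,0,0,-1,0,0,0,0,0,0,-1,0,0,0,0,0,0,-1])

```text
t: 8.15
eef_pos: [0.5269, -0.1673, 0.0096]
eef_rot: [2.389, 2.04, -0.0]
wrist_force: [-4.8, 1.1, 5.6]
gripper_width: 0.0154
grasp_force: 30.0
```

Run:
```python
from h import *
a,_=grab("wrist","w5"); b,_=grab("side","s5"); 
cv2.imwrite("pics/v5.png",np.hstack([cv2.resize(a[100:300,240:420,::-1],(540,600))[:, :400],cv2.resize(b[170:230,340:405,::-1],(400,370),interpolation=2).repeat(1,0)[:600] if 0 else cv2.copyMakeBorder(cv2.resize(b[165:230,345:405,::-1],(400,433),interpolation=2),0,167,0,0,0)]))
print(r.read_state()["wrist_force"])
P=np.load("pics/s5.npy"); c=np.array([.5262,-.1760]); ey=np.array([.155,.988]); ex=np.array([.988,-.155])
y=(P[...,:2]-c)@ey*1e3+12.5; x=(P[...,:2]-c)@ex*1e3; w=(b.min(-1)>150)&(abs(x)<20)&(abs(y)<60)&(P[...,2]>.01)
print("bonbon",w.sum(),np.percentile(y[w],[2,50,98]),np.median(x[w]))
```

```text
[-3.96887681  1.16018775  6.55447511]Traceback (most recent call last):
  File "<stdin>", line 7, in <module>
    return _quantile_unchecked(
        a, q, axis, out, overwrite_input, method, keepdims, weights)
    return _ureduce(a,
                    func=_quantile_ureduce_func,
    ...<5 lines>...
                    overwrite_input=overwrite_input,
                    method=method)
    r = func(a, **kwargs)
    result = _quantile(arr,
                       quantiles=q,
    ...<2 lines>...
                       out=out,
                       weights=wgt)
    slices_having_nans = np.isnan(arr[-1, ...])
                                  ~~~^^^^^^^^^
IndexError: index -1 is out of bounds for axis 0 with size 0
```

View pics/v5.png

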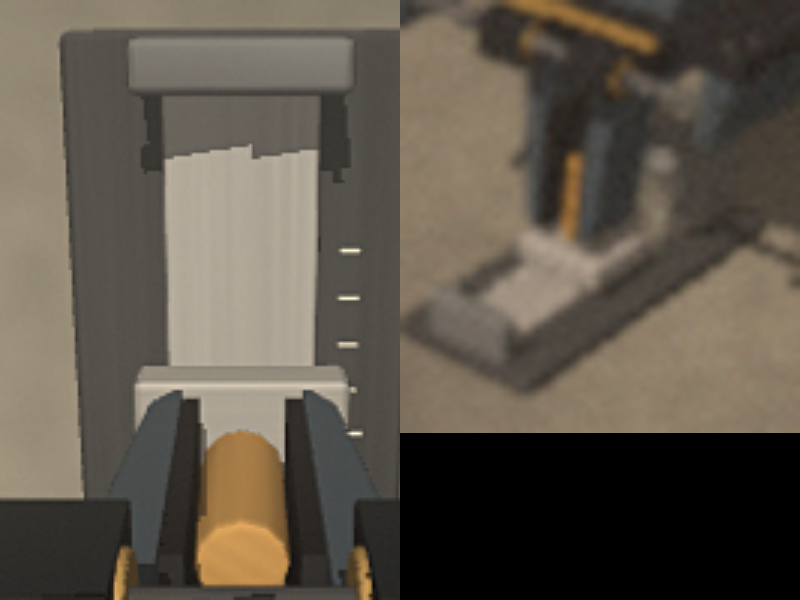

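The left half shows the post firmly between the pads. The right half shows the white bonbon behind the jaw, which has clearly moved in. The force hasn't risen yet, so I continue in 1 mm steps.

Request:
drive_tool(series=[0,0,0,-0.04,0,0,-1,0,0,0,0,0,0,-1,0,0,0,0,0,0,-1])

```text
t: 8.55
eef_pos: [0.5268, -0.168, 0.0096]
eef_rot: [-2.389, -2.04, -0.0]
wrist_force: [-3.1, 2.3, 6.2]
gripper_width: 0.0153
grasp_force: 30.0
```

Request:
drive_tool(series=[0,0,0,-0.04,0,0,-1,0,0,0,0,0,0,-1,0,0,0,0,0,0,-1])

```text
t: 8.85
eef_pos: [0.5266, -0.169, 0.0096]
eef_rot: [-2.389, -2.04, -0.0]
wrist_force: [-3.5, 3.1, 6.5]
gripper_width: 0.0151
grasp_force: 30.0
```

Run:
```python
from h import *
f=[]
for i in range(4):
    P=grab("wrist","w6")[1]; f.append(r.read_state()["wrist_force"])
print(np.mean(f,0),r.read_state()["eef_pos"])
b,S=grab("side","s6")
c=np.array([.5262,-.1760]); ey=np.array([.155,.988]); ex=np.array([.988,-.155])
def fr(P): return (P[...,:2]-c)@ex*1e3,(P[...,:2]-c)@ey*1e3+12.5,P[...,2]*1e3
for n in("w1","w3","w5","w6"):
    x,y,z=fr(np.load(f"pics/{n}.npy")); k=(abs(x)>10)&(abs(x)<17)&(z>24)&(z<31)&(y<85)&(y>0); print(n,"deck back edge",np.percentile(y[k],[95,98,99.5]).round(1),k.sum())
    k=(z>24)&(z<33)&(abs(x)<15)&(y>85); print("  end block",np.percentile(y[k],[1,3,10]).round(1))
x,y,z=fr(S); m=(abs(x)<25)&(y<30)&(y>-80)&(z>18)
for y0 in range(-76,30,4):
    k=m&(y>=y0)&(y<y0+4)
    if k.sum()>1: print(y0,k.sum(),"z",z[k].min().round(),z[k].max().round(),"x",x[k].min().round(),x[k].max().round(),b[k].mean(0).round())
```

```text
[-3.11212321  3.62982979  6.58919434] [ 0.52662123 -0.16899436  0.00957898]
w1 deck back edge [70.3 71.4 71.7] 331
  end block [91.5 91.5 91.8]
w3 deck back edge [71.2 71.5 71.9] 515
  end block [91.6 91.7 92.5]
w5 deck back edge [37.3 37.4 37.7] 134
  end block [91.1 91.2 92.2]
w6 deck back edge [35.7 35.9 36. ] 144
  end block [91.5 91.6 92.2]
-72 11 z 19.0 44.0 x -21.0 19.0 [67. 62. 55.]
-68 6 z 38.0 43.0 x -21.0 16.0 [68. 62. 55.]
-64 14 z 22.0 42.0 x -21.0 17.0 [67. 62. 56.]
-60 12 z 20.0 43.0 x -20.0 14.0 [67. 61. 56.]
-56 6 z 20.0 44.0 x -21.0 10.0 [68. 62. 57.]
-52 16 z 21.0 45.0 x -22.0 13.0 [66. 61. 56.]
-48 30 z 18.0 44.0 x -21.0 11.0 [81. 74. 67.]
-44 26 z 18.0 42.0 x -19.0 7.0 [82. 75. 68.]
-40 5 z 32.0 36.0 x -9.0 -2.0 [97. 88. 79.]
-36 4 z 31.0 35.0 x -11.0 4.0 [88. 80. 70.]
-32 3 z 28.0 337.0 x -24.0 -14.0 [102.  90.  77.]
-28 4 z 37.0 337.0 x -23.0 -5.0 [101.  90.  77.]
-24 9 z 22.0 39.0 x -17.0 -3.0 [117. 106.  90.]
-20 5 z 26.0 39.0 x -17.0 -7.0 [118. 107.  90.]
-16 11 z 21.0 38.0 x -18.0 -9.0 [117. 106.  90.]
-12 4 z 21.0 35.0 x -16.0 -13.0 [107.  97.  83.]
-8 4 z 28.0 339.0 x -25.0 -14.0 [86. 76. 65.]
-4 8 z 26.0 339.0 x -23.0 -9.0 [82. 75. 67.]
0 6 z 27.0 45.0 x -19.0 -7.0 [84. 78. 70.]
4 20 z 22.0 93.0 x -22.0 -8.0 [67. 63. 58.]
8 20 z 24.0 339.0 x -24.0 13.0 [76. 69. 62.]
12 35 z 20.0 435.0 x -24.0 15.0 [71. 65. 57.]
16 34 z 21.0 436.0 x -25.0 12.0 [74. 66. 57.]
20 48 z 18.0 434.0 x -25.0 17.0 [79. 69. 59.]
24 64 z 22.0 434.0 x -23.0 16.0 [95. 79. 60.]
28 27 z 19.0 130.0 x -23.0 12.0 [81. 73. 65.]
```

The force now rises about 1 N per mm, so the anvil is in by about 2.5–3.5 mm. I'll press a little more and check the force.

Request:
drive_tool(series=[0,0,0,-0.04,0,0,-1,0,0,0,0,0,0,-1,0,0,0,0,0,0,-1,0,0,0,0,0,0,-1,0,0,0,0,0,0,-1])

```text
t: 9.6
eef_pos: [0.5265, -0.1699, 0.0096]
eef_rot: [-2.389, -2.04, -0.0]
wrist_force: [-2.3, 3.5, 6.8]
gripper_width: 0.0154
grasp_force: 30.0
```

Run:
```python
from h import *
f=[]
for i in range(4):
    r.grab_frame("wrist"); f.append(r.read_state()["wrist_force"])
print(np.mean(f,0),r.read_state()["eef_pos"])
```

```text
[-2.52237168  4.36336289  6.87111872] [ 0.52644233 -0.16989908  0.00957135]
```

The force slope matches the anvil spring, so the anvil is in about 4 mm. Now I slide the jaw back toward the open end, with fine steps near the stop.

Request:
drive_tool(series=[0,0,0,0.2,0,0,-1,0,0,0,0.3,0,0,-1,0,0,0,0.3,0,0,-1,0,0,0,0.3,0,0,-1,0,0,0,0.3,0,0,-1,0,0,0,0.3,0,0,-1,0,0,0,0.2,0,0,-1,0,0,0,0,0,0,-1,0,0,0,0,0,0,-1])

```text
t: 10.7
eef_pos: [0.5338, -0.123, 0.0096]
eef_rot: [-2.389, -2.04, 0.0]
wrist_force: [-4.6, 1.3, 7.6]
gripper_width: 0.015
grasp_force: 30.0
```

Request:
drive_tool(series=[0,0,0,0.06,0,0,-1,0,0,0,0,0,0,-1,0,0,0,0,0,0,-1])

```text
t: 11.0
eef_pos: [0.534, -0.1217, 0.0096]
eef_rot: [-2.389, -2.04, 0.0]
wrist_force: [-4.2, 0.9, 7.6]
gripper_width: 0.015
grasp_force: 30.0
```

Request:
drive_tool(series=[0,0,0,0.04,0,0,-1,0,0,0,0,0,0,-1,0,0,0,0,0,0,-1])

```text
t: 11.3
eef_pos: [0.5342, -0.1208, 0.0096]
eef_rot: [-2.389, -2.04, 0.0]
wrist_force: [-4.5, 1.4, 7.5]
gripper_width: 0.0149
grasp_force: 30.0
```

Request:
drive_tool(series=[0,0,0,0.04,0,0,-1,0,0,0,0,0,0,-1,0,0,0,0,0,0,-1])

```text
t: 11.6
eef_pos: [0.5343, -0.1198, 0.0096]
eef_rot: [-2.389, -2.04, 0.0]
wrist_force: [-4.3, 0.9, 7.3]
gripper_width: 0.0152
grasp_force: 30.0
```

Request:
drive_tool(series=[0,0,0,0.04,0,0,-1,0,0,0,0,0,0,-1,0,0,0,0,0,0,-1])

```text
t: 11.9
eef_pos: [0.5345, -0.1191, 0.0096]
eef_rot: [2.389, 2.04, -0.001]
wrist_force: [-4.9, -1.6, 6.7]
gripper_width: 0.0154
grasp_force: 30.0
```

Request:
drive_tool(series=[0,0,0,0.04,0,0,-1,0,0,0,0,0,0,-1,0,0,0,0,0,0,-1])

```text
t: 12.2
eef_pos: [0.5345, -0.119, 0.0096]
eef_rot: [2.388, 2.04, -0.002]
wrist_force: [-7.4, -11.7, 5.6]
gripper_width: 0.0152
grasp_force: 30.0
```

The stop is reached, with the reaction jumping to −12 N. Travel from the pressed position was 51.5 mm, so the anvil was in by about 4.5 mm. Now I release the post, rise and turn toward the tongs.

Request:
drive_tool(series=[0,0,0,-0.04,0,0,-1,0,0,0,0,0,0,0,0,0,0,0,0,0,0,0,0,0,0,0,0,0,0,0,0,0,0,0,0,0,0,0,0,0,-0.4,0,0,0,0,0,0,-0.8,0.3,0,0,0,0,0,-0.8,0.3,0,0,0,0,0,-1,0.3,0,0,1,0,0,-1,0.3,0,0,1,0,0,-1,0.3,0,0,1,0,0,-1,0.3,0,0,1,0,0,-1,0.3,0,0,1,0,0,-0.6,0.3,0,0,1,0,0,0,0.3,0,0,1,0,0,0,0.3,0,0,1,0,0,0,0.3,0,0,1,0,0,0,0.3,0,0,1,0,0,0,0.3,0,0,1,0,0,0,0.3])

```text
t: 14.2
eef_pos: [0.5347, -0.1184, 0.2]
eef_rot: [3.062, 0.701, 0.001]
wrist_force: [0.0, 0.6, 0.1]
gripper_width: 0.0593
grasp_force: 0.0
```

Request:
drive_tool(series=[0,0,1,0,0,0,0.3,0,0,1,0,0,0,0.3,0,0,1,0,0,0,0.3,0,0,1,0,0,0,0.3,0,0,1,0,0,0,0.3,0,0,0.2,0.06,-0.95,0,0.3,0,0,0,0.06,-0.95,0,0.3,0,0,0,0.06,-0.95,0,0.3,0,0,0,0.06,-0.95,0,0.3,0,0,0,0.06,-0.95,0,0.3,0,0,0,0.06,-0.95,0,0.3,0,0,0,0.06,-0.95,0,0.3,0,0,0,0.06,-0.95,0,0.3,0,0,0,0.06,-0.95,0,0.3,0,0,0,0.06,-0.95,0,0.3,0,0,0,0.06,-0.95,0,0.3,0,0,0,0.06,-0.95,0,0.3,0,0,0,0.06,-0.95,0,0.3,0,0,0,0,0,0,0.3,0,0,0,0,0,0,0.3])

```text
t: 16.2
eef_pos: [0.5537, 0.1903, 0.1997]
eef_rot: [3.141, 0.001, 0.0]
wrist_force: [-0.5, -0.0, -0.2]
gripper_width: 0.0595
grasp_force: 0.0
```

Run:
```python
from h import *
np.set_printoptions(precision=4,suppress=True)
s=r.read_state(); print(s["t"],s["eef_pos"],R.from_rotvec(s["eef_rot"]).as_matrix(),s["gripper_width"])
im,P=grab("wrist","w7"); grab("top","t7")
q=P[(abs(P[...,0]-.555)<.05)&(abs(P[...,1]-.189)<.05)&(P[...,2]>.02)&(P[...,2]<.13)]
for n,lo,hi in(("bow",.1,.12),("bars",.07,.095)):
    a=q[(q[:,2]>lo)&(q[:,2]<hi)]; rc=cv2.minAreaRect(a[:,:2].astype(np.float32)*1000); print(n,len(a),np.median(a[:,2]),rc,np.percentile(a,[1,99],axis=0))
for z in np.arange(.025,.12,.01):
    a=q[abs(q[:,2]-z)<.005]
    if len(a)>3: print("%.3f"%z,len(a),np.percentile(a,[1,99],axis=0).ravel()[[0,3,1,4]])
```

```text
16.2 [0.5537 0.1903 0.1997] [[ 1.      0.0009  0.0002]
 [ 0.0009 -1.     -0.0002]
 [ 0.0002  0.0002 -1.    ]] 0.059501687984501325
bow 565 0.11047038733982706 ((557.2828369140625, 189.2249298095703), (23.494110107421875, 19.213294982910156), 89.32365417480469) [[0.548  0.1784 0.1029]
 [0.5668 0.2009 0.1122]]
bars 487 0.08323074919362111 ((557.2325439453125, 189.11122131347656), (44.90560531616211, 20.55994987487793), 89.6656723022461) [[0.5473 0.1672 0.0713]
 [0.5674 0.2115 0.0943]]
0.025 41 [0.551  0.5643 0.1592 0.2193]
0.035 53 [0.5509 0.5645 0.1612 0.2189]
0.045 51 [0.5514 0.5633 0.1628 0.216 ]
0.055 35 [0.5524 0.5635 0.1644 0.2145]
0.065 17 [0.5609 0.5616 0.1859 0.1931]
0.075 60 [0.5552 0.5675 0.1667 0.211 ]
0.085 378 [0.5472 0.5673 0.1676 0.2115]
0.095 65 [0.5515 0.5669 0.1758 0.2033]
0.105 157 [0.5478 0.5669 0.1775 0.2009]
0.115 408 [0.5483 0.5666 0.1786 0.1999]
```

View pics/w7.png

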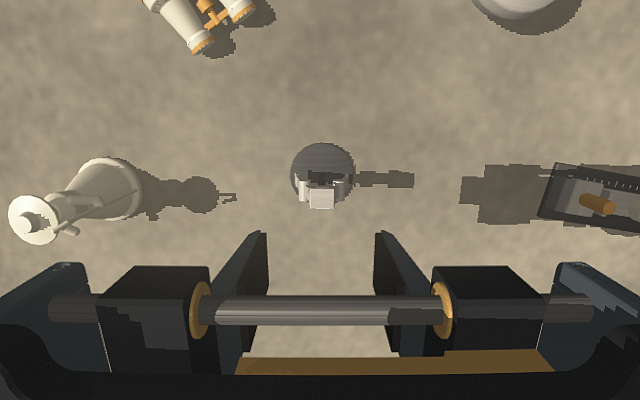

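The wrist view shows the tongs' bow at (321,198), centred between the fingers on the stand foot at (322,172). The tongs are square to the tool, with the grip at about (0.5565, 0.1892, 0.078). I'll descend and grip lightly on the bars.

Request:
drive_tool(series=[0,0,0,0.11,0.04,0.6,0.3,0,0,0,0,0,1,0.3,0,0,0,0,0,1,0.3,0,0,0,0,0,1,0.3,0,0,0,0,0,1,0.3,0,0,0,0,0,0.8,0.3,0,0,0,0,0,0.6,0.3,0,0,0,0,0,0.4,0.3,0,0,0,0,0,0,0.3,0,0,0,0,0,0,-0.02,0,0,0,0,0,0,-0.06,0,0,0,0,0,0,-0.09,0,0,0,0,0,0,-0.09,0,0,0,0,0,0,-0.09,0,0,0,0,0,0,-0.09])

```text
t: 17.8
eef_pos: [0.5567, 0.1892, 0.0394]
eef_rot: [-3.142, 0.0, -0.0]
wrist_force: [-0.2, 0.6, -1.3]
gripper_width: 0.0416
grasp_force: 4.8
```

Run:
```python
from h import *
s=r.read_state(); print(s["eef_pos"],s["wrist_force"])
im,P=grab("wrist","w8"); b,S=grab("side","s8"); print(r.read_state()["grasp_force"],r.read_state()["gripper_width"])
q=S[(abs(S[...,0]-.555)<.03)&(abs(S[...,1]-.189)<.04)&(S[...,2]>.02)]
for z in np.arange(.025,.13,.01):
    a=q[abs(q[:,2]-z)<.005]
    if len(a)>3: print("%.3f"%z,len(a),np.percentile(a,[1,99],axis=0).ravel()[[0,3,1,4]].round(4))
cv2.imwrite("pics/v8.png",np.hstack([cv2.resize(im[130:330,200:440,::-1],(480,400)),cv2.resize(b[190:290,245:325,::-1],(320,400),interpolation=2)]))
```

```text
[0.55673464 0.1892499  0.03939555] [-0.17775457  0.60502348 -1.34501893]
4.7600626945495605 0.04140463724848345
0.025 53 [0.5463 0.5615 0.165  0.2135]
0.035 60 [0.5472 0.5605 0.1656 0.2128]
0.045 46 [0.5471 0.5595 0.1668 0.2116]
0.055 41 [0.5477 0.5605 0.1701 0.2111]
0.065 39 [0.5377 0.5671 0.1637 0.218 ]
0.075 99 [0.537  0.5714 0.1599 0.2197]
0.085 116 [0.5368 0.5705 0.1586 0.2208]
0.095 87 [0.5369 0.5672 0.1576 0.2214]
0.105 91 [0.5369 0.5559 0.1583 0.2217]
0.115 78 [0.5365 0.5533 0.1579 0.2229]
0.125 60 [0.5363 0.5677 0.1581 0.2241]
```

View pics/v8.png

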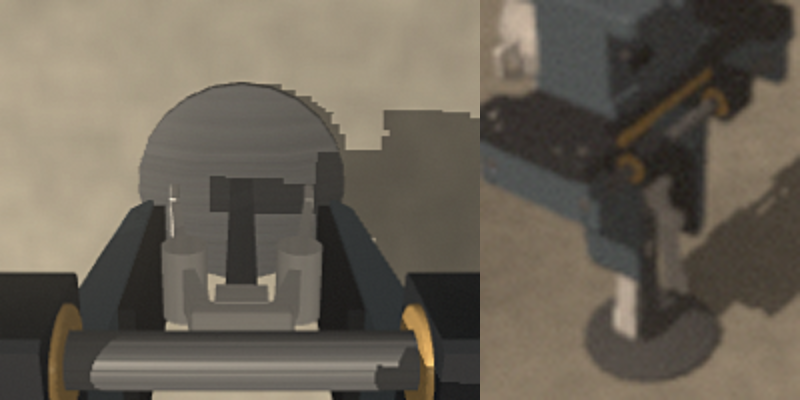

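The view shows both pads on the grip bars, with the stand's post between the arms and a 4.8 N hold. I'll lift straight up and measure the bonbon from the earlier top frame.

Request:
drive_tool(series=[0,0,0,0,0,-0.2,-0.09,0,0,0,0,0,-0.4,-0.09,0,0,0,0,0,-0.4,-0.09,0,0,0,0,0,-0.4,-0.09,0,0,0,0,0,-0.4,-0.09,0,0,0,0,0,-0.4,-0.09,0,0,0,0,0,-0.4,-0.09,0,0,0,0,0,-0.4,-0.09,0,0,0,0,0,-0.4,-0.09,0,0,0,0,0,-0.4,-0.09,0,0,0,0,0,-0.4,-0.09,0,0,0,0,0,-0.4,-0.09,0,0,0,0,0,-0.4,-0.09,0,0,0,0,0,0,-0.09])

```text
t: 19.3
eef_pos: [0.5574, 0.1894, 0.1658]
eef_rot: [-3.141, 0.0, -0.003]
wrist_force: [0.9, -0.1, 0.4]
gripper_width: 0.0415
grasp_force: 4.7
```

Run:
```python
from h import *
np.set_printoptions(precision=4,suppress=True)
c=np.array([.5262,-.1760]); ey=np.array([.155,.988]); ex=np.array([.988,-.155])
im=cv2.imread("pics/t7.png").astype(int); P=np.load("pics/t7.npy")
x=(P[...,:2]-c)@ex*1e3; y=(P[...,:2]-c)@ey*1e3+12.5; z=P[...,2]*1e3
for n,m in(("bonbon",(abs(x)<25)&(y>-40)&(y<35)&(z>24)&(z<48)),("post",(z>52)&(abs(x)<25)&(y>30)&(y<90))):
    q=P[m]; print(n,m.sum(),q.mean(0),"gx",np.percentile(x[m],[2,50,98]),"gy",np.percentile(y[m],[2,50,98]))
m=(abs(x)<25)&(y>-40)&(y<50)&(im.min(-1)>150); print("white",m.sum(),x[m].mean(),y[m].mean(),x[m].min(),x[m].max(),y[m].min(),y[m].max(),np.median(z[m]))
b,S=grab("side","s9"); s=r.read_state(); print(s["t"],s["eef_pos"],s["grasp_force"],s["gripper_width"])
p=np.array(s["eef_pos"]); q=S[(abs(S[...,0]-p[0])<.03)&(abs(S[...,1]-p[1])<.04)&(S[...,2]>.11)&(S[...,2]<.17)]
for zz in np.arange(.115,.17,.006):
    a=q[abs(q[:,2]-zz)<.003]
    if len(a)>3: print("%.3f"%zz,len(a),np.percentile(a,[1,99],axis=0).ravel()[[0,3,1,4,2]].round(4))
```

```text
bonbon 102 [ 0.5157 -0.2084  0.0341] gx [-17.5088  -5.2659   6.2611] gy [-38.5751 -20.3641  -5.1205]
post 28 [ 0.5321 -0.1199  0.0625] gx [-9.7849 -2.534   3.4984] gy [61.9075 68.7845 75.5111]<stdin>:8: RuntimeWarning: Mean of empty slice.
  ret = ret.dtype.type(ret / rcount)
Traceback (most recent call last):
ValueError: zero-size array to reduction operation minimum which has no identity
```

Request:
drive_tool(series=[0,0,-0.5,0,0,-0.1,-0.09,0,0,-1,0,0,-0.2,-0.09,0,0,-1,0,0,-0.2,-0.09,0,0,-1,0,0,-0.2,-0.09,0,0,-1,0,0,-0.2,-0.09,0,0,-1,0,0,-0.2,-0.09,0,0,-1,0,0,-0.2,-0.09,0,0,-1,0,0,-0.2,-0.09,0,0,-1,0,0,-0.2,-0.09,0,0,-1,0,0,-0.2,-0.09,0,0,-1,0,0,0,-0.09,0,0,-1,0,0,0,-0.09,0,0,-1,0,0,0,-0.09,0,0,-1,0,0,0,-0.09,0,0,-1,0,0,0,-0.09,0,0,-1,0,0,0,-0.09,0,0,-0.7,0,0,0,-0.09,0,0,0,-0.3,0,0,-0.09,0,0,0,-0.6,0,0,-0.09])

```text
t: 21.2
eef_pos: [0.5529, 0.1667, 0.2114]
eef_rot: [-2.39, -2.039, 0.0]
wrist_force: [-0.2, 0.0, -0.7]
gripper_width: 0.0419
grasp_force: 4.7
```

Request:
drive_tool(series=[0,0,0,-0.9,0.03,0,-0.09,0,0,0,-0.9,0.03,0,-0.09,0,0,0,-0.9,0.03,0,-0.09,0,0,0,-0.9,0.03,0,-0.09,0,0,0,-0.9,0.03,0,-0.09,0,0,0,-0.9,0.03,0,-0.09,0,0,0,-0.9,0.03,0,-0.09,0,0,0,-0.9,0.03,0,-0.09,0,0,0,-0.9,0.03,0,-0.09,0,0,0,-0.9,0.03,0,-0.09,0,0,0,-0.9,0.03,0,-0.09,0,0,0,-0.9,0.03,0,-0.09,0,0,0,-0.9,0.03,0,-0.09,0,0,0,-0.7,0.03,0,-0.09,0,0,0,-0.4,0.03,0,-0.09,0,0,0,0,0,0,-0.09,0,0,0,0,0,0,-0.09])

```text
t: 22.9
eef_pos: [0.5139, -0.1506, 0.2117]
eef_rot: [-2.39, -2.039, -0.0]
wrist_force: [0.9, -0.5, -1.0]
gripper_width: 0.0415
grasp_force: 4.7
```

Run:
```python
from h import *
np.set_printoptions(precision=4,suppress=True)
s=r.read_state(); p=np.array(s["eef_pos"]); Rm=R.from_rotvec(s["eef_rot"]).as_matrix(); print(s["t"],p,Rm[:,:2].T,s["grasp_force"],s["gripper_width"])
im,P=grab("wrist","w10")
T=(P-p)@Rm  # tool coords
c=np.array([.5262,-.1760]); ey=np.array([.155,.988]); ex=np.array([.988,-.155])
x=(P[...,:2]-c)@ex*1e3; y=(P[...,:2]-c)@ey*1e3+12.5; z=P[...,2]*1e3
for lo,hi in((20,26),(26,30),(30,34),(34,37),(37,45)):
    m=(abs(x)<30)&(y>-60)&(y<60)&(z>lo)&(z<hi)&(T[...,2]>.06)
    for a in range(-60,60,6):
        k=m&(y>=a)&(y<a+6)
        if k.sum()>2: print((lo,hi),a,k.sum(),x[k].min().round(1),x[k].max().round(1))
m=(T[...,2]>-.026)&(T[...,2]<.055)&(abs(T[...,0])<.03)&(abs(T[...,1])<.045)
for t in np.arange(-.02,.05,.01):
    k=m&(abs(T[...,2]-t)<.005)
    if k.sum()>2: print("tongs tz %.3f"%t,k.sum(),"tx",T[k][:,0].min(),T[k][:,0].max(),"ty",np.percentile(T[k][:,1],[1,99]),T[k][:,2].max())
```

```text
22.9 [ 0.5139 -0.1506  0.2117] [[ 0.1577  0.9875  0.0003]
 [ 0.9875 -0.1577 -0.0002]] 4.707394167780876 0.04151038612752439
(20, 26) -48 29 -18.9 19.5
(20, 26) -36 3 5.7 8.2
(20, 26) -12 9 -16.3 9.1
(20, 26) -6 21 -11.5 4.3
(20, 26) 48 26 -20.7 14.0
(20, 26) 54 8 -20.7 20.8
(26, 30) -48 23 -20.2 18.0
(26, 30) -42 7 -9.1 16.9
(26, 30) -36 14 -9.1 9.3
(26, 30) -12 9 -16.3 7.7
(26, 30) -6 12 -10.3 4.1
(26, 30) 48 109 -20.7 19.7
(26, 30) 54 135 -20.7 20.7
(30, 34) -48 28 -20.1 19.1
(30, 34) -42 18 -9.1 9.2
(30, 34) -36 27 -9.1 7.9
(30, 34) -30 14 -14.0 7.6
(30, 34) -24 7 -16.4 9.9
(30, 34) -18 14 -16.3 10.0
(30, 34) -12 21 -16.3 8.8
(30, 34) -6 28 -10.4 3.9
(30, 34) 48 25 -13.8 13.4
(34, 37) -48 33 -20.1 18.8
(34, 37) -42 45 -6.8 7.7
(34, 37) -36 47 -6.8 6.5
(34, 37) -30 26 -11.6 5.1
(34, 37) -24 29 -15.2 8.7
(34, 37) -18 35 -15.2 8.6
(34, 37) -12 59 -14.0 7.4
(34, 37) -6 9 -8.0 1.4
(37, 45) -60 93 -20.1 4.0
(37, 45) -54 99 -20.1 3.9
(37, 45) -48 152 -20.1 17.1
(37, 45) -42 7 -4.4 0.4
(37, 45) -30 10 -9.2 1.5
(37, 45) -24 57 -12.8 5.0
(37, 45) -18 60 -14.0 6.1
(37, 45) -12 31 -11.6 2.4
(37, 45) 42 105 -15.0 14.2
(37, 45) 48 52 -15.0 14.3
tongs tz -0.020 63 tx 0.005087858970344493 0.006441129551127303 ty [-0.0193  0.0198] -0.015147706805014476
tongs tz -0.010 79 tx -0.0020427557948105583 0.006511723108677128 ty [-0.0211  0.0216] -0.005016362569407305
tongs tz 0.000 87 tx -0.002494596442102118 0.007492468190985981 ty [-0.0227  0.0234] 0.0048306443869905995
tongs tz 0.010 61 tx -0.004168987554813651 0.007288554074850924 ty [-0.0235  0.0242] 0.014954460647006094
tongs tz 0.020 13 tx 0.00624610428853476 0.007095388123303312 ty [-0.0238  0.0245] 0.018726293106286346
```

View pics/w10.png

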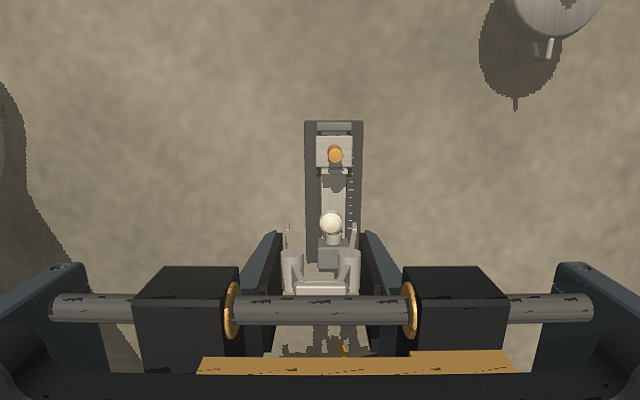

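The wrist view shows the bonbon at (330,222) beside the anvil and the post at (335,154), back at the open end. The open tongs hang at (287–355, 230–290). I'll fit the bonbon centre precisely.

Run:
```python
from h import *
from scipy.optimize import least_squares
np.set_printoptions(precision=4,suppress=True)
p=np.array([.5139,-.1506,.2117]); P=np.load("pics/w10.npy"); im=cv2.imread("pics/w10.png").astype(int)
m=np.zeros((400,640),bool); m[208:238,316:346]=1; m&=(im.min(-1)>150)&(P[...,2]>.018)&(P[...,2]<.045)
v,u=np.nonzero(m); print(m.sum(),u.min(),u.max(),v.min(),v.max())
q=P[m]; hi=q[q[:,2]>.033]
f=least_squares(lambda a: hi[:,2]-(a[2]-((hi[:,:2]-a[:2])**2).sum(1)*a[3]),[.515,-.205,.038,20],loss="soft_l1",f_scale=.002); print("dome",f.x,len(hi))
q2=cv2.minEnclosingCircle(q[:,:2].astype(np.float32)*1000); print("circ",q2)
for c in(f.x[:2],np.array(q2[0])/1000):
    d=np.r_[c,0]-p; print("tool dx,dy",d@[.1577,.9875,0],d@[.9875,-.1577,0])
s=r.read_state(); print(s["eef_pos"])
```

```text
354 320 341 210 237
dome [ 0.5179 -0.2059  0.0389 24.2591] 313
circ ((519.6177978515625, -205.7137451171875), 15.80742073059082)
tool dx,dy -0.05396734606414901 0.012709215961577914
tool dx,dy -0.05352312658203126 0.014337762983398394
[ 0.514  -0.1503  0.2117]
```

Request:
drive_tool(series=[0,0,0,-0.4,0.1,0,-0.09,0,0,0,-0.7,0.16,0,-0.09,0,0,0,-0.7,0.16,0,-0.09,0,0,0,-0.36,0.08,0.4,-0.09,0,0,0,0,0,0.8,-0.09,0,0,0,0,0,1,-0.09,0,0,0,0,0,1,-0.09,0,0,0,0,0,1,-0.09,0,0,0,0,0,0.9,-0.09,0,0,0,0,0,0.5,-0.09,0,0,0,0,0,0.2,-0.09,0,0,0,0,0,0,-0.09,0,0,0,0,0,0,-0.09])

```text
t: 24.25
eef_pos: [0.5186, -0.2065, 0.0675]
eef_rot: [2.388, 2.039, 0.001]
wrist_force: [-0.3, 0.4, -0.9]
gripper_width: 0.0416
grasp_force: 4.7
```

Run:
```python
from h import *
np.set_printoptions(precision=4,suppress=True)
s=r.read_state(); p=np.array(s["eef_pos"]); Rm=R.from_rotvec(s["eef_rot"]).as_matrix(); print(s["t"],p,s["grasp_force"],s["wrist_force"])
for n in("wrist","side"):
    im,P=grab(n,n+"11"); T=(P-p)@Rm
    print(n)
    for z in np.arange(.02,.066,.005):
        k=(abs(P[...,2]-z)<.0025)&(abs(T[...,0])<.02)&(abs(T[...,1])<.03)
        if k.sum()>2:
            a=T[k]; w=im[k].min(-1)>150; print(" z %.3f"%z,k.sum(),"tx",np.percentile(a[:,0],[2,98]),"ty",np.percentile(a[:,1],[2,98]),"white",w.sum(), a[w][:,1].min() if w.any() else '',a[w][:,1].max() if w.any() else '')
```

```text
24.25 [ 0.5186 -0.2065  0.0675] 4.7262657433748245 [-0.2848  0.3538 -0.9163]
wrist
 z 0.020 50 tx [-0.0123  0.0155] ty [-0.0131  0.0114] white 21 -0.009185165520857557 0.008353178973962391
 z 0.025 70 tx [-0.0158  0.0156] ty [-0.0124  0.0122] white 23 -0.006714487042007725 0.00295056154430174
 z 0.030 166 tx [-0.0196  0.0155] ty [-0.0131  0.0122] white 28 -0.01338298142736354 0.011681955516193042
 z 0.035 910 tx [-0.0193  0.0145] ty [-0.0131  0.0112] white 547 -0.013988776354367497 0.012445798304367742
 z 0.040 328 tx [-0.0057  0.0093] ty [-0.008   0.0068] white 321 -0.010109424527031148 0.00854768361133807
 z 0.050 17 tx [0.0064 0.0073] ty [-0.0236  0.0244] white 0  
 z 0.055 23 tx [0.0064 0.0072] ty [-0.0235  0.024 ] white 0  
 z 0.060 38 tx [-0.0047  0.0071] ty [-0.0232  0.0237] white 0  
 z 0.065 54 tx [-0.0017  0.0068] ty [-0.0228  0.0234] white 14 -0.022504019671096196 0.023083208560481988
side
 z 0.020 16 tx [-0.0008  0.0145] ty [-0.0144  0.0075] white 4 -0.007564048347453679 -0.0013429694171363776
 z 0.025 14 tx [-0.014   0.0169] ty [-0.0139  0.0048] white 5 -0.010513258346836137 -0.0014447108448484315
 z 0.030 21 tx [-0.0188  0.0167] ty [-0.0152  0.0092] white 9 -0.013133655075064046 -0.0011966251340030296
 z 0.035 33 tx [-0.0187  0.0159] ty [-0.013   0.0088] white 16 -0.013221952154537565 0.005354178268001508
 z 0.040 12 tx [-0.0123  0.0114] ty [-0.0077  0.0042] white 5 -0.008145364952735578 -6.790617589101173e-05
 z 0.050 4 tx [-0.0061  0.0065] ty [-0.0244  0.0214] white 0  
 z 0.055 10 tx [-0.0055  0.0074] ty [-0.0241  0.0226] white 0  
 z 0.060 9 tx [-0.0058  0.0073] ty [-0.0237  0.0233] white 0  
 z 0.065 12 tx [-0.0058  0.0053] ty [-0.0235  0.0233] white 0
```

The cloud shows the bonbon centred between the tips to about 1 mm. I'll make a small correction, descend 30 mm and close.

Request:
drive_tool(series=[0,0,0,0.06,-0.04,0,-0.09,0,0,0,0,0,0.2,-0.09,0,0,0,0,0,0.4,-0.09,0,0,0,0,0,0.4,-0.09,0,0,0,0,0,0.2,-0.09,0,0,0,0,0,0,-0.09,0,0,0,0,0,0,-0.12,0,0,0,0,0,0,-0.15,0,0,0,0,0,0,-0.18,0,0,0,0,0,0,-0.22,0,0,0,0,0,0,-0.3,0,0,0,0,0,0,-0.3,0,0,0,0,0,0,-0.3])

```text
t: 25.65
eef_pos: [0.5175, -0.2046, 0.037]
eef_rot: [2.389, 2.04, 0.0]
wrist_force: [0.0, -0.4, 4.2]
gripper_width: 0.036
grasp_force: 30.0
```

The fingers stopped at 36 mm with 30 N, so the tongs are closed on the bonbon. Lift.

Request:
drive_tool(series=[0,0,0,0,0,-0.1,-0.3,0,0,0,0,0,-0.2,-0.3,0,0,0,0,0,-0.4,-0.3,0,0,0,0,0,-0.4,-0.3,0,0,0,0,0,-0.5,-0.3,0,0,0,0,0,-0.5,-0.3,0,0,0,0,0,-0.5,-0.3,0,0,0,0,0,-0.5,-0.3,0,0,0,0,0,-0.5,-0.3,0,0,0,0,0,-0.5,-0.3,0,0,0,0,0,-0.5,-0.3,0,0,0,0,0,-0.5,-0.3,0,0,0,0,0,-0.5,-0.3,0,0,0,0,0,-0.4,-0.3,0,0,0,0,0,-0.3,-0.3,0,0,0,0,0,-0.1,-0.3,0,0,0,0,0,0,-0.3,0,0,0,0,0,0,-0.3,0,0,0,0,0,0,-0.3])

```text
t: 27.55
eef_pos: [0.517, -0.2043, 0.1962]
eef_rot: [-2.388, -2.039, 0.001]
wrist_force: [0.5, -0.7, 0.2]
gripper_width: 0.0362
grasp_force: 30.0
```

Run:
```python
from h import *
np.set_printoptions(precision=4,suppress=True)
s=r.read_state(); p=np.array(s["eef_pos"]); Rm=R.from_rotvec(s["eef_rot"]).as_matrix(); print(s["t"],p,s["grasp_force"],s["gripper_width"],np.abs(s["qd"]).max())
c=np.array([.5262,-.1760]); ey=np.array([.155,.988]); ex=np.array([.988,-.155])
for n in("wrist","side"):
    im,P=grab(n,n+"12"); T=(P-p)@Rm; w=im.min(-1)>140
    k=(abs(T[...,0])<.025)&(abs(T[...,1])<.03)&(T[...,2]>-.02)&(T[...,2]<.04); kw=k&w
    print(n,"at tips",k.sum(),kw.sum(),P[kw].min(0) if kw.any() else '',P[kw].max(0) if kw.any() else '', "T",T[kw].min(0) if kw.any() else '',T[kw].max(0) if kw.any() else '')
    x=(P[...,:2]-c)@ex*1e3; y=(P[...,:2]-c)@ey*1e3+12.5
    g=(abs(x)<14)&(y>-26)&(y<30)&(P[...,2]<.05); print("  stage z",g.sum(),np.percentile(P[g][:,2],[5,50,95]) if g.any() else '',"white",(g&w).sum())
    g=(abs(x)<12)&(y>55)&(y<90)&(P[...,2]>.055)&(P[...,2]<.07); print("  post gy",g.sum(),y[g].mean())
```

```text
27.55 [ 0.517  -0.2043  0.1962] 29.999772906303406 0.036216507764754984 0.002084087593464882
wrist at tips 1792 1289 [ 0.5019 -0.2137  0.1767] [ 0.5345 -0.19    0.1993] T [-0.0094 -0.0162 -0.0031] [0.0141 0.0168 0.0196]
  stage z 1204 [0.0134 0.0147 0.016 ] white 987
  post gy 209 68.8438187113022
side at tips 166 56 [ 0.5035 -0.2112  0.1776] [ 0.527  -0.1875  0.1996] T [-0.0057 -0.0145 -0.0033] [0.0163 0.009  0.0186]
  stage z 77 [0.0132 0.0147 0.0166] white 0
  post gy 30 70.52716700569286
```

The bonbon is in the tongs about 160 mm up, the stage is empty, the jaw is at its open end and the arm is still.

```bash
python3 -c "
from bench import r
print(r.hand_in())"
```

```text
the job is handed in; nothing more can be done
None
```

I handed the job in at about 28 s: the jaw pressed the bonbon until the anvil gave about 4.5 mm and was slid back to its open end, and the tongs now hold the bonbon still about 160 mm above the stage; the other props were left alone, though I didn't re-check them.

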